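# Sort the left-over parts back into the component trays

## Robot

A 7-joint arm with a two-finger parallel gripper is mounted at the origin on a cart in front of the work surface, level with it; the furniture and walls round the work are solid. World frame = base frame: x ahead of the robot, y to its left, z up, the work surface at z = 0. Lengths are in m, angles in degrees, forces in N, time in s.
With the tool pointing down it reaches from about 0.4 to 0.925 m from the base axis. Payload 5.6 kg.
Tool frame: the origin (TCP) lies between the finger pads; the fingertips stand 14 mm ahead of it and the grasp point (between the pads) lies 5 mm behind it; z points along the fingers, y is the line along which they close (so a half turn about z gives the same grasp; the last joint's range is limited). The gripper opens to 85 mm and grips with 20 to 120 N. Pads are 22 mm wide; open, the fingers measure 114 mm over their backs; the gripper's body (76 mm by 85 mm) begins 54 mm behind the grasp point. The pads swing forward as they close: fully open they stand 13 mm farther back than shut.
Start: joints at [72.536, 26.786, -0.665, 91.828, 0.344, 61.387, -3.226], TCP at [0.168, -0.628, 0.245] pointing down, gripper open.
Joint ranges: [-144.91, 144.91], [-17.63, 115.5], [-89.93, 88.59], [15.96, 139.68], [-74.01, 254.01], [8.47, 105.57], [-167.45, 167.45]. Speed limits (degrees/s): [147.25, 147.25, 180, 180, 180, 180, 180].

## Interface

Orientations are given as a 3x3 rotation matrix whose columns are the frame's x, y, z axes.
In Python, from station import readout, viewer, arm, finder gives the robot as it stands.
- The arm moves only by the tool jog_arm, never from a script. Its argument "steps" is a list of rows, each a list of 3 entries, a list of its own where there are three numbers: the shift along the tool's x, y, z in m, then the turn, a rotation vector about the tool's x, y, z in degrees, then the finger opening in m, from 0 to 0.0854. In form: [[[tx, ty, tz], [rx, ry, rz], fingers], ...]. A call has 1 to 12 rows; each row is the pose to reach, as a shift and turn from the pose commanded when the call began, along the tool's axes at that moment; what a row does not reach only later rows make up. A row lasts 1/12 s, in which the tool goes at most 41.7 mm and 7.16 degrees, less where a joint would pass 70% of its speed; a pose out of reach is approached as far as the arm can. A call with a gripper value outside its range is refused whole. The fingers move at their own pace and stop on an object; the grip force is fixed at half the most. Time passes only in rows, so rows that repeat a pose let the fingers close. It gives the time, the measured TCP pose, the force, the opening and the grip force at its end, in the units of the state.
- readout.observe(): the state, without advancing time (a new reading comes with each control period).
- viewer.snapshot(name): name is "scene" or "side" or "wrist"; returns the picture (420x560x3 uint8, red, green, blue); there is no depth.
- viewer.camera_params(name): a dict with "mtx" (3x3 intrinsics, pixels), "k1" (the pictures are not rectified: a ray, as slopes to the right and down, at radius r is drawn at 1 + k1 r^2 times it, then the intrinsics apply), "eye" and "orientation" of the camera in the world. Camera axes: x right, y up, looking along -z (the intrinsics and any distortion apply to the point x, -y, -z); pixel columns grow to the right and rows downward; lengths in m; the calibration is good to about 2 mm. A picture is of the moment at which its call begins: read the wrist's pose just before it. camera_params takes no time and is no camera call; for the wrist camera it gives the pose at the moment of the call.
- arm.sign_off(): hands the job in; it is judged then, once.
Trained networks look in the newest picture that a camera, given by its name, has taken for a name from the list of things; names that differ only in an ending like _2 or _b are one class to them, and where a whole thing is asked for, a point or a joint stands for the part that bears it (a point fixed in the world has none). Each returns a list of dicts, best first, with "conf" (0 to 1); they miss things now and then, are a little off and sometimes report something else, mostly with a low value. They report only what shows in the picture. A call takes as long as a camera call. They do not tell look-alikes from the thing itself.
- finder.masks_of(camera, name): "pixels" (420x560 bool, what is visible of it).
- finder.pinpoint(camera, name): "location" ([x, y, z] in m, in world coordinates, good to about 4 mm: a listed point, or the origin of a listed thing).
The state is a dict: "t": time; "joint_pos": joint angles; "qd": joint speeds; "joint_torque": joint torques, N m; "eef_pos": TCP position; "orientation": TCP orientation; "force": force on the tool from outside, world axes, zero at the start; "torque": the same for the moment, N m; "width": finger opening in m; "grip_force": force on a finger pad.
Only numpy, scipy, OpenCV 4.12 (cv2) and the standard library are available. Lean on these libraries where they do the work, as an engineer would, in place of code of your own. Each camera call takes 0.05 s, during which the arm holds its last target. There are 200 camera calls.

## Task

Sort the left-over terminal blocks, coax adapters and heat sink on the bench back into stock: set each one down in an empty pocket of the tray that holds its own kind, right way up and lying flat on the pocket's floor, with one part to a pocket and nothing stacked. The potentiometer and the fuse holder have no tray: leave them where they are.

Things in the scene. Friction and masses are not known exactly. Their poses are not given: they have to be found in the camera images.
- terminal_block_tray: Fixed dark blue tray for terminal blocks, 208 x 52 x 8 mm; origin: centre of its underside on the bench; x along the tray (within 0.1 rad of world +y, to the robot's left), y across, z up. 3 pockets 62 x 30 mm, 5 mm deep (floor 3 mm above the bench), centres on y = 0 at x = -67, 0, +67 mm: +67 is filled, -67 and 0 are empty. Parts already in it are fixed.
- heat_sink_tray: Fixed dark blue tray for heat sinks, 208 x 52 x 8 mm; origin: centre of its underside on the bench; x along the tray (within 0.1 rad of world +y, to the robot's left), y across, z up. 3 pockets 46 x 40 mm, 5 mm deep (floor 3 mm above the bench), centres on y = 0 at x = -67, 0, +67 mm: -67 and +67 are filled, 0 is empty. Parts already in it are fixed.
- bnc_adapter_tray: Fixed dark blue tray for coax adapters, 208 x 52 x 8 mm; origin: centre of its underside on the bench; x along the tray (within 0.1 rad of world +y, to the robot's left), y across, z up. 3 pockets 48 x 32 mm, 5 mm deep (floor 3 mm above the bench), centres on y = 0 at x = -67, 0, +67 mm: -67 is filled, 0 and +67 are empty. Parts already in it are fixed.
- block_a_center (a point): Loose green screw terminal block (one of two alike), 14 wide (x) x 46 long (y) x 15 mm high, flat on the bench; grasp across its width. This point is the centre of the part, half-way up; z up, y along its length.
- block_b_center (a point): Loose green screw terminal block (one of two alike), 14 wide (x) x 46 long (y) x 15 mm high, flat on the bench; grasp across its width. This point is the centre of the part, half-way up; z up, y along its length.
- adapter_a_center (a point): Loose silver coax adapter (one of two alike) lying on its side, 15 wide (x) x 32 long (y) x 15 mm high; it does not roll; grasp across its width. This point is the centre of the part, half-way up; z up, y along its length.
- adapter_b_center (a point): Loose silver coax adapter (one of two alike) lying on its side, 15 wide (x) x 32 long (y) x 15 mm high; it does not roll; grasp across its width. This point is the centre of the part, half-way up; z up, y along its length.
- loose_heat_sink_center (a point): Loose pale finned heat sink, 24 wide (x) x 30 long (y) x 18 mm high, fins up; grasp across the 24 mm width. This point is the centre of the part, half-way up; z up, y along its length.
- pot_center (a point): Rotary potentiometer standing on its 24 mm can, shaft up, 34 mm high, light. It has no tray and stays where it stands. This point is on its axis, half-way up.
- fuse_holder_center (a point): Fuse holder, black base 22 x 50 mm with a glass fuse on top, 18 mm high, near the front edge. It has no tray and stays where it lies. This point is its centre, half-way up.
There are look-alikes about, which are no part of the job. What is shaped like the part that bears block_a_center but blue is not meant.

How it is judged (in metres and radians):
At the end, for the whole second after the job is handed in: Each loose part lies in an empty pocket of its own tray, one to a pocket: centre within 14 mm of the pocket's centre along and across the tray, height within 2.5 mm of seated, tilt under 0.15 rad. All released ((((x of block_a_center in the frame of terminal_block_tray between -0.081 and -0.053 m and y of block_a_center in the frame of terminal_block_tray between -0.014 and 0.014 m and z of block_a_center in the frame of terminal_block_tray between 0.008 and 0.013 m and angle between block_a_center's own z axis and vertical below 0.15 rad) and (x of block_b_center in the frame of terminal_block_tray between -0.014 and 0.014 m and y of block_b_center in the frame of terminal_block_tray between -0.014 and 0.014 m and z of block_b_center in the frame of terminal_block_tray between 0.008 and 0.013 m and angle between block_b_center's own z axis and vertical below 0.15 rad)) or ((x of block_b_center in the frame of terminal_block_tray between -0.081 and -0.053 m and y of block_b_center in the frame of terminal_block_tray between -0.014 and 0.014 m and z of block_b_center in the frame of terminal_block_tray between 0.008 and 0.013 m and angle between block_b_center's own z axis and vertical below 0.15 rad) and (x of block_a_center in the frame of terminal_block_tray between -0.014 and 0.014 m and y of block_a_center in the frame of terminal_block_tray between -0.014 and 0.014 m and z of block_a_center in the frame of terminal_block_tray between 0.008 and 0.013 m and angle between block_a_center's own z axis and vertical below 0.15 rad))) and (((x of adapter_a_center in the frame of bnc_adapter_tray between -0.014 and 0.014 m and y of adapter_a_center in the frame of bnc_adapter_tray between -0.014 and 0.014 m and z of adapter_a_center in the frame of bnc_adapter_tray between 0.008 and 0.013 m and angle between adapter_a_center's own z axis and vertical below 0.15 rad) and (x of adapter_b_center in the frame of bnc_adapter_tray between 0.053 and 0.081 m and y of adapter_b_center in the frame of bnc_adapter_tray between -0.014 and 0.014 m and z of adapter_b_center in the frame of bnc_adapter_tray between 0.008 and 0.013 m and angle between adapter_b_center's own z axis and vertical below 0.15 rad)) or ((x of adapter_b_center in the frame of bnc_adapter_tray between -0.014 and 0.014 m and y of adapter_b_center in the frame of bnc_adapter_tray between -0.014 and 0.014 m and z of adapter_b_center in the frame of bnc_adapter_tray between 0.008 and 0.013 m and angle between adapter_b_center's own z axis and vertical below 0.15 rad) and (x of adapter_a_center in the frame of bnc_adapter_tray between 0.053 and 0.081 m and y of adapter_a_center in the frame of bnc_adapter_tray between -0.014 and 0.014 m and z of adapter_a_center in the frame of bnc_adapter_tray between 0.008 and 0.013 m and angle between adapter_a_center's own z axis and vertical below 0.15 rad))) and x of loose_heat_sink_center in the frame of heat_sink_tray between -0.014 and 0.014 m and y of loose_heat_sink_center in the frame of heat_sink_tray between -0.014 and 0.014 m and z of loose_heat_sink_center in the frame of heat_sink_tray between 0.0095 and 0.0145 m and angle between loose_heat_sink_center's own z axis and vertical below 0.15 rad); the robot touches nothing.
It fails at once if the potentiometer is moved more than 20 mm (distance of pot_center from where it was at the start of the episode above 0.02 m).
It fails at once if the fuse holder is moved more than 20 mm (distance of fuse_holder_center from where it was at the start of the episode above 0.02 m).
It also fails if it takes over 104 s, if anything falls off the work surface, if the arm or the gripper's body presses on something with over 40 N, if the wrist force passes 120 N, or if a joint passes its speed limit or range.

## Working session

There is one attempt and no reset: what is moved stays moved. The work goes in short steps, Python scripts to look and compute and a tool call to move; the robot and the scene stay as the last step left them, time stands still between calls to the robot, and variables do not carry over. Pictures are saved under pics/ and viewed, at most 14 in all, crops included, and the job is handed in when it is done.

Besides the shell and the picture viewer there is one more tool, called after ">>>" as name(argument=value, ...), one argument or row to a line, values as JSON. jog_arm: Moves the arm, as the interface text tells. Its arguments: {"type":"object","properties":{"steps":{"type":"array"}},"required":["steps"]}

```bash
mkdir -p pics; ls; cat > h.py <<'E'
import numpy as np, cv2
from station import readout, viewer, arm, finder
def ray(p,uv):
    K=p["mtx"];K=np.array(K);uv=np.array(uv,float).reshape(-1,2)
    d=np.stack([(uv[:,0]-K[0,2])/K[0,0],(uv[:,1]-K[1,2])/K[1,1]],1)
    u=d.copy()
    for _ in range(20): u=d/(1+p["k1"]*(u**2).sum(1,keepdims=True))
    v=np.c_[u[:,0],-u[:,1],-np.ones(len(u))]
    return v@np.array(p["orientation"]).T
def onplane(p,uv,z):
    r=ray(p,uv);e=np.array(p["eye"])
    return e+r*((z-e[2])/r[:,2])[:,None]
def save(n,img): cv2.imwrite("pics/"+n,img[:,:,::-1])
E
python3 - <<'E'
from h import *
np.set_printoptions(precision=4,suppress=True)
s=readout.observe();print(s["t"],s["eef_pos"],s["orientation"],s["width"])
for c in ["scene","side"]:
    im=viewer.snapshot(c);save(c+"0.png",im)
    p=viewer.camera_params(c);print(c,p)
    for n in ["terminal_block_tray","heat_sink_tray","bnc_adapter_tray","block_a_center","adapter_a_center","loose_heat_sink_center","pot_center","fuse_holder_center"]:
        for d in finder.pinpoint(c,n): print(n,round(d["conf"],2),np.array(d["location"]))
E
```

```text
pics
0.0 [ 0.168  -0.6273  0.2443] [[ 0.9659  0.2588 -0.0006]
 [ 0.2588 -0.9659  0.0018]
 [-0.0001 -0.0019 -1.    ]] 0.08516623229856246
scene {'mtx': array([[399.3543,   0.    , 279.5947],
       [  0.    , 399.3543, 208.2315],
       [  0.    ,   0.    ,   1.    ]]), 'k1': -0.06477473022834414, 'eye': array([0.0099, 0.1955, 0.694 ]), 'orientation': array([[-0.5709,  0.5972, -0.5634],
       [-0.821 , -0.4224,  0.3842],
       [-0.0086,  0.6819,  0.7314]])}
terminal_block_tray 0.59 [ 0.5462  0.0476 -0.002 ]
terminal_block_tray 0.59 [ 0.5154 -0.1194  0.0148]
terminal_block_tray 0.45 [ 0.6187 -0.2302  0.0058]
heat_sink_tray 0.92 [0.4608 0.0584 0.0021]
bnc_adapter_tray 0.59 [0.6296 0.0542 0.0011]
block_a_center 0.54 [ 0.5944 -0.3498  0.0094]
block_a_center 0.43 [ 0.3383 -0.3468  0.0095]
adapter_a_center 0.64 [ 0.5139 -0.3547  0.0072]
loose_heat_sink_center 0.73 [ 0.423  -0.3617  0.0073]
pot_center 0.58 [ 0.5163 -0.1202  0.0144]
pot_center 0.42 [ 0.4348 -0.1015  0.0102]
fuse_holder_center 0.53 [ 0.3615 -0.1338  0.0074]
side {'mtx': array([[419.4205,   0.    , 283.7689],
       [  0.    , 419.4205, 209.0274],
       [  0.    ,   0.    ,   1.    ]]), 'k1': 0.03703033572329676, 'eye': array([ 0.3477, -0.8602,  0.5067]), 'orientation': array([[ 0.9832,  0.0943, -0.1561],
       [-0.1823,  0.5248, -0.8315],
       [ 0.0035,  0.846 ,  0.5332]])}
terminal_block_tray 0.86 [0.5465 0.0468 0.001 ]
heat_sink_tray 0.81 [0.4576 0.0541 0.0007]
heat_sink_tray 0.38 [ 0.5907 -0.3556  0.0069]
bnc_adapter_tray 0.97 [0.6259 0.0454 0.0034]
block_a_center 0.68 [ 0.34   -0.3486  0.0104]
block_a_center 0.61 [ 0.5892 -0.3537  0.0085]
adapter_a_center 0.52 [ 0.5138 -0.3579  0.0095]
loose_heat_sink_center 0.47 [ 0.4241 -0.3643  0.0075]
pot_center 0.54 [ 0.5166 -0.1192  0.0187]
fuse_holder_center 0.75 [ 0.3604 -0.1272  0.0058]
```

View pics/scene0.png

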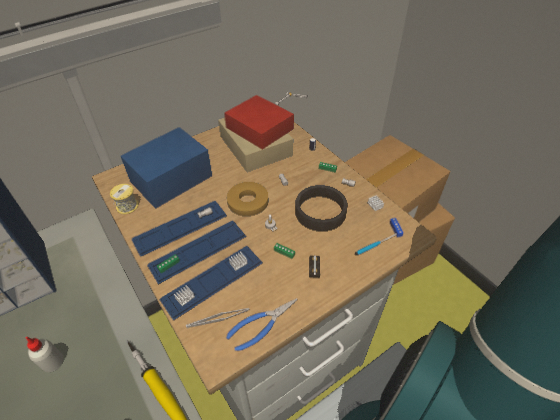

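View pics/side0.png

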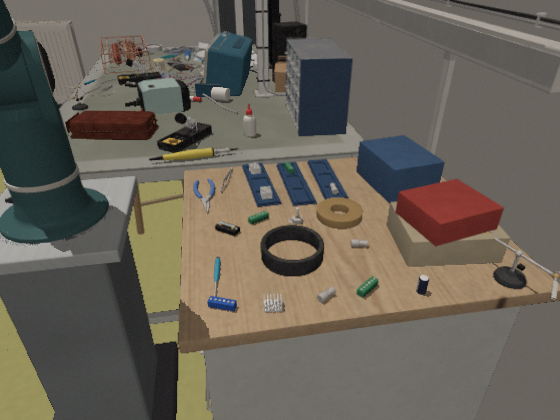

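The scene view shows green blocks at (328,167) and (284,250), adapters at (348,183) and (283,180), and the heat sink at (376,203). The blue look-alike is at (397,227), the pot at (270,222), the fuse holder at (315,266), and the trays at left. The side view agrees: blocks (368,286) and (259,217), adapters (326,295) and (360,244), sink (273,303).

```bash
cat > m.py <<'E'
from h import *
np.set_printoptions(precision=4,suppress=True)
from scipy.optimize import least_squares
def hullpix(p,c,yaw,dims):
    # convex hull of box projected to pixels
    w,l,h=dims;P=[]
    R=np.array([[np.cos(yaw),-np.sin(yaw)],[np.sin(yaw),np.cos(yaw)]])
    for a in(-.5,.5):
        for b in(-.5,.5):
            q=R@[a*w,b*l]+c
            P+=[[*q,0],[*q,h]]
    return proj(p,np.array(P))
def proj(p,X):
    v=(np.array(X)-p["eye"])@np.array(p["orientation"])
    u=np.c_[v[:,0]/-v[:,2],-v[:,1]/-v[:,2]]
    u=u*(1+p["k1"]*(u**2).sum(1,keepdims=True));K=np.array(p["mtx"])
    return np.c_[u[:,0]*K[0,0]+K[0,2],u[:,1]*K[1,1]+K[1,2]]
def fit(p,mask,dims,z0=0):
    """silhouette fit of an upright box: brute yaw, match centroid, score IoU"""
    ys,xs=np.nonzero(mask);c0=onplane(p,[xs.mean(),ys.mean()],dims[2]/2)[0,:2]
    best=(-1,)
    S=4
    y0,x0=ys.min()-8,xs.min()-8;H,W=ys.max()-y0+9,xs.max()-x0+9
    m=cv2.resize(mask[max(y0,0):y0+H,max(x0,0):x0+W].astype(np.uint8),None,fx=S,fy=S,interpolation=cv2.INTER_NEAREST)
    o=np.array([max(x0,0),max(y0,0)])
    for deg in range(-90,90,3):
        c=c0.copy()
        for k in range(3):
            hp=((hullpix(p,c,np.radians(deg),dims)-o+.5)*S).astype(np.int32)
            t=np.zeros_like(m);cv2.fillConvexPoly(t,cv2.convexHull(hp),1)
            if k<2:
                a=np.argwhere(t).mean(0)[::-1]/S+o-.5
                c=c+c0-onplane(p,a,dims[2]/2)[0,:2]
        iou=(t&m).sum()/(t|m).sum()
        if iou>best[0]: best=(iou,deg,c)
    return best
D={"block_a_center":(.014,.046,.015),"adapter_a_center":(.015,.032,.015),"loose_heat_sink_center":(.024,.03,.018)}
TR=["terminal_block_tray","heat_sink_tray","bnc_adapter_tray"]
def look(c,names):
    im=viewer.snapshot(c);p=viewer.camera_params(c)
    for n in names:
        for d in finder.masks_of(c,n):
            m=np.array(d["pixels"])
            if m.sum()<15: continue
            col=im[m].mean(0).astype(int)
            f=fit(p,m,D.get(n,(.208,.052,.008)))
            print(c,n,round(d["conf"],2),m.sum(),"rgb",col,"px",np.argwhere(m).mean(0)[::-1].round(),"iou %.2f yaw %d"%f[:2],f[2])
    return im,p
E
python3 -c "
from m import *
for c in ['scene','side']: look(c,list(D)+TR)"
```

```text
scene block_a_center 0.7 115 rgb [ 68 110  72] px [328. 167.] iou 0.77 yaw -45 [ 0.5864 -0.3515]
scene block_a_center 0.68 169 rgb [ 84  92 129] px [396. 228.] iou 0.86 yaw 63 [ 0.3364 -0.3443]
scene loose_heat_sink_center 0.68 150 rgb [166 159 149] px [376. 203.] iou 0.82 yaw 69 [ 0.42   -0.3604]
scene terminal_block_tray 0.74 2196 rgb [60 75 88] px [196. 251.] iou 0.92 yaw -90 [0.5424 0.0475]
scene heat_sink_tray 0.59 2525 rgb [ 77  86 100] px [209. 282.] iou 0.95 yaw -87 [0.4558 0.0598]
scene heat_sink_tray 0.25 105 rgb [ 66 110  72] px [328. 167.] iou 0.21 yaw 45 [ 0.589  -0.3547]
scene bnc_adapter_tray 0.73 1850 rgb [62 74 92] px [178. 228.] iou 0.95 yaw 87 [0.6248 0.0525]
side block_a_center 0.62 257 rgb [63 96 70] px [367. 287.] iou 0.86 yaw -54 [ 0.5898 -0.3547]
side block_a_center 0.6 936 rgb [46 64 81] px [295. 185.] iou 0.18 yaw 51 [0.5427 0.0235]
side block_a_center 0.58 322 rgb [ 54  75 121] px [222. 304.] iou 0.84 yaw 66 [ 0.3416 -0.3502]
side block_a_center 0.38 204 rgb [55 51 45] px [227. 229.] iou 0.89 yaw 51 [ 0.3636 -0.1368]
side adapter_a_center 0.67 159 rgb [136 128 121] px [325. 294.] iou 0.66 yaw -48 [ 0.5144 -0.3593]
side adapter_a_center 0.67 236 rgb [63 58 52] px [227. 229.] iou 0.72 yaw 54 [ 0.3642 -0.136 ]
side terminal_block_tray 0.84 958 rgb [47 65 81] px [295. 184.] iou 0.93 yaw -90 [0.5436 0.0447]
side heat_sink_tray 0.92 1018 rgb [73 82 95] px [260. 185.] iou 0.93 yaw -87 [0.4571 0.0549]
side bnc_adapter_tray 0.97 880 rgb [56 69 87] px [326. 179.] iou 0.90 yaw 87 [0.627 0.058]
side bnc_adapter_tray 0.24 126 rgb [134 125 114] px [296. 218.] iou 0.24 yaw -9 [ 0.5201 -0.1178]
```

>>> jog_arm(
  steps=[
    [[0.389,-0.175,-0.03],[0,0,0],0.085],
    [[0.389,-0.175,-0.03],[0,0,0],0.085],
    [[0.389,-0.175,-0.03],[0,0,0],0.085],
    [[0.389,-0.175,-0.03],[0,0,0],0.085],
    [[0.389,-0.175,-0.03],[0,0,0],0.085],
    [[0.389,-0.175,-0.03],[0,0,0],0.085],
    [[0.389,-0.175,-0.03],[0,0,0],0.085],
    [[0.389,-0.175,-0.03],[0,0,0],0.085],
    [[0.389,-0.175,-0.03],[0,0,0],0.085],
    [[0.389,-0.175,-0.03],[0,0,0],0.085],
    [[0.389,-0.175,-0.03],[0,0,0],0.085],
    [[0.389,-0.175,-0.03],[0,0,0],0.085],
  ],
)

```text
t: 2.6
eef_pos: [0.5026, -0.3538, 0.2756]
orientation: [[0.964, 0.267, 0.002], [0.267, -0.964, 0.001], [0.002, -0.001, -1.0]]
force: [-0.4, -0.7, -0.2]
width: 0.085
grip_force: 0.0
```

```bash
python3 -c "
from m import *
ps=viewer.camera_params('scene');print(onplane(ps,[[284,250],[283,180],[348,183]],.0075))
ps=viewer.camera_params('side');print(onplane(ps,[[259,217],[360,244]],.0075))
im,p=look('wrist',list(D));save('w1.png',im);print(p)
print(readout.observe()['eef_pos'])"
```

```text
[[ 0.4328 -0.1029  0.0075]
 [ 0.6135 -0.2275  0.0075]
 [ 0.5108 -0.3537  0.0075]]
[[ 0.4352 -0.104   0.0075]
 [ 0.6182 -0.2354  0.0075]]
wrist block_a_center 0.74 726 rgb [ 75 130  85] px [301.  85.] iou 0.93 yaw -54 [ 0.5874 -0.356 ]
wrist block_a_center 0.56 511 rgb [ 53  69 108] px [239. 294.] iou 0.87 yaw 66 [ 0.3393 -0.3504]
wrist adapter_a_center 0.86 370 rgb [154 148 135] px [287. 158.] iou 0.79 yaw -60 [ 0.512  -0.3621]
wrist loose_heat_sink_center 0.8 661 rgb [129 125 114] px [268. 237.] iou 0.94 yaw 84 [ 0.4201 -0.3654]
{'mtx': array([[369.4241,   0.    , 279.4563],
       [  0.    , 369.4241, 207.0311],
       [  0.    ,   0.    ,   1.    ]]), 'k1': -0.009946313550519175, 'eye': array([ 0.5701, -0.3379,  0.4033]), 'orientation': array([[ 0.2622,  0.9255,  0.2735],
       [-0.965 ,  0.2515,  0.074 ],
       [-0.0003, -0.2833,  0.959 ]])}
[ 0.4971 -0.3599  0.2751]
```

View pics/w1.png

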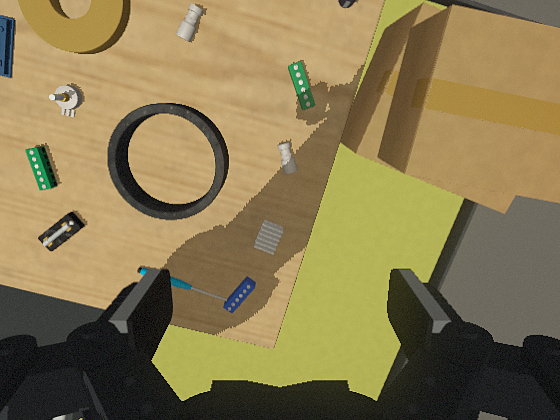

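The wrist view shows block A at (301,85), adapter A at (287,158), the sink at (268,237), adapter B at (190,22), block B at (41,168) and the blue decoy at (239,294).

```bash
cat > go.py <<'E'
from h import *
import sys
# usage: go.py x y z a[deg]  -> tool shift & rz from the current pose
def go(x,y,z,a):
    s=readout.observe();R=np.array(s["orientation"]);d=R.T@(np.array([x,y,z])-s["eef_pos"])
    a0=np.degrees(np.arctan2(R[1,0],R[0,0]));
    print("shift",d.round(4),"rz",round(-((a-a0+180)%360-180),1),"a0",a0.round(1),"n",int(np.ceil(max(np.linalg.norm(d)/.0417,abs(((a-a0+180)%360-180))/7.16))),"pos",np.array(s["eef_pos"]).round(4),"w",round(s["width"],4),"j7",round(s["joint_pos"][6],1),"t",s["t"])
if __name__=="__main__":
    v=list(map(float,sys.argv[1:]))
    for i in range(0,len(v),4): go(*v[i:i+4])
E
python3 go.py .588 -.355 .10 36 .588 -.355 .020 36
python3 -c "
from m import *
np.set_printoptions(precision=3,suppress=True)
p=viewer.camera_params('scene');print(onplane(p,[[130,186],[167,205],[212,182]],0))
p=viewer.camera_params('side');print(onplane(p,[[361,170],[387,206]],0))
p=viewer.camera_params('wrist')
w=cv2.imread('pics/w1.png')[:,:,::-1].astype(int)
def comp(m,pt,n,zz):
    k,l=cv2.connectedComponents(m.astype(np.uint8)); m=l==l[pt[1],pt[0]]
    print(n,m.sum(),fit(p,m,D[n]))
g=(w[:,:,1]>w[:,:,0]+12)&(w[:,:,1]>w[:,:,2]+8)
m=cv2.morphologyEx(g.astype(np.uint8),cv2.MORPH_CLOSE,np.ones((5,5)))
comp(m,(301,85),'block_a_center',0);comp(m,(40,168),'block_a_center',0)
s=(w.max(2)-w.min(2)<28)&(w.max(2)>100)
m=cv2.morphologyEx(s.astype(np.uint8),cv2.MORPH_CLOSE,np.ones((3,3)))
comp(m,(190,22),'adapter_a_center',0)
"
```

```text
shift [0.0893 0.0185 0.175 ] rz -21.2 a0 14.8 n 5 pos [ 0.4971 -0.3599  0.2751] w 0.085 j7 -45.7 t 2.8
shift [0.0894 0.0185 0.255 ] rz -21.2 a0 14.8 n 7 pos [ 0.4971 -0.3599  0.2751] w 0.085 j7 -45.7 t 2.8
[[ 0.828  0.098  0.   ]
 [ 0.71   0.047  0.   ]
 [ 0.719 -0.081  0.   ]]
[[ 0.734  0.085  0.   ]
 [ 0.731 -0.099  0.   ]]
block_a_center 669 (np.float64(0.9101908657123381), -54, array([ 0.584, -0.36 ]))
block_a_center 811 (np.float64(0.8552024264802849), -63, array([ 0.431, -0.11 ]))
adapter_a_center 460 (np.float64(0.6187441583821905), 63, array([ 0.613, -0.239]))
```

>>> jog_arm(
  steps=[
    [[0.089,0.019,0.175],[0,0,-21],0.045],
    [[0.089,0.019,0.175],[0,0,-21],0.045],
    [[0.089,0.019,0.175],[0,0,-21],0.045],
    [[0.089,0.019,0.175],[0,0,-21],0.045],
    [[0.089,0.019,0.175],[0,0,-21],0.045],
    [[0.089,0.019,0.175],[0,0,-21],0.045],
    [[0.089,0.019,0.175],[0,0,-21],0.045],
  ],
)

```text
t: 3.38
eef_pos: [0.5875, -0.3543, 0.0981]
orientation: [[0.81, 0.586, -0.004], [0.586, -0.81, 0.002], [-0.002, -0.004, -1.0]]
force: [-0.2, 0.1, 0.8]
width: 0.0452
grip_force: 0.0
```

```bash
python3 -c "
from m import *
im,p=look('wrist',['block_a_center']);save('w2.png',im)"; python3 go.py .587 -.357 .02 36
```

```text
wrist block_a_center 0.57 1781 rgb [ 73 121  79] px [280. 213.] iou 0.95 yaw -54 [ 0.5909 -0.3543]
shift [-0.0024 -0.0002  0.0821] rz -0.1 a0 35.9 n 2 pos [ 0.589  -0.3556  0.1021] w 0.0448 j7 -33.2 t 3.4833
```

View pics/w2.png

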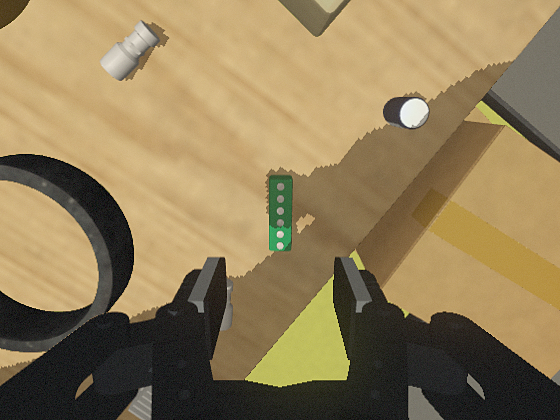

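The wrist view shows block A at (280,213), centred and aligned between the fingers.

>>> jog_arm(
  steps=[
    [[0.001,0,0.04],[0,0,0],0.045],
    [[0.001,0,0.07],[0,0,0],0.045],
    [[0.001,0,0.083],[0,0,0],0.045],
    [[0.001,0,0.083],[0,0,0],0.045],
    [[0.001,0,0.083],[0,0,0],0.0],
    [[0.001,0,0.083],[0,0,0],0.0],
    [[0.001,0,0.083],[0,0,0],0.0],
    [[0.001,0,0.083],[0,0,0],0.0],
    [[0.001,0,0.083],[0,0,0],0.0],
  ],
)

```text
t: 4.23
eef_pos: [0.592, -0.3541, 0.0205]
orientation: [[0.809, 0.588, 0.004], [0.588, -0.809, -0.003], [0.002, 0.004, -1.0]]
force: [-0.8, 1.1, 6.7]
width: 0.0118
grip_force: 61.0
```

```bash
python3 -c "
from m import *
im=viewer.snapshot('wrist');save('w3.png',im)
s=readout.observe();print(s['width'],s['grip_force'],s['force'])"; python3 go.py .59 -.355 .12 36 .543 .046 .1 90 .543 -.021 .1 90
```

```text
0.01192276250004666 60.98871946334839 [-0.985   0.2225  6.7866]
shift [-0.002  -0.     -0.0995] rz -0.0 a0 36.0 n 3 pos [ 0.592  -0.3541  0.0205] w 0.0119 j7 -34.4 t 4.2833
shift [ 0.1955 -0.3522 -0.0808] rz -54.0 a0 36.0 n 10 pos [ 0.592  -0.3541  0.0205] w 0.0119 j7 -34.4 t 4.2833
shift [ 0.1562 -0.298  -0.0806] rz -54.0 a0 36.0 n 9 pos [ 0.592  -0.3541  0.0205] w 0.0119 j7 -34.4 t 4.2833
```

>>> jog_arm(
  steps=[
    [[0,0,-0.04],[0,0,0],0.0],
    [[0,0,-0.08],[0,0,-3],0.0],
    [[0.195,-0.352,-0.08],[0,0,-54],0.0],
    [[0.195,-0.352,-0.08],[0,0,-54],0.0],
    [[0.195,-0.352,-0.08],[0,0,-54],0.0],
    [[0.195,-0.352,-0.08],[0,0,-54],0.0],
    [[0.195,-0.352,-0.08],[0,0,-54],0.0],
    [[0.195,-0.352,-0.08],[0,0,-54],0.0],
    [[0.195,-0.352,-0.08],[0,0,-54],0.0],
    [[0.195,-0.352,-0.08],[0,0,-54],0.0],
    [[0.195,-0.352,-0.08],[0,0,-54],0.0],
    [[0.195,-0.352,-0.08],[0,0,-54],0.0],
  ],
)

```text
t: 5.28
eef_pos: [0.541, 0.0511, 0.0989]
orientation: [[-0.004, 1.0, 0.003], [1.0, 0.004, 0.002], [0.002, 0.003, -1.0]]
force: [-0.8, 0.3, 0.4]
width: 0.0117
grip_force: 60.2
```

```bash
python3 -c "
from m import *
s=readout.observe();print(s['width'],s['grip_force'],s['force'],s['eef_pos'])
im=viewer.snapshot('wrist');save('w4.png',im)
im=viewer.snapshot('scene');
im2=viewer.snapshot('side')
save('s4.png',np.hstack([cv2.resize(im[150:350,100:300],(400,400)),cv2.resize(im2[100:260,210:370],(400,400))]))
"; python3 go.py .543 .046 .1 90
```

```text
0.011714866252553914 60.164523124694824 [-0.8255  0.3306  0.4447] [0.541  0.0511 0.0989]
shift [-0.0035  0.0014 -0.0013] rz 0.3 a0 90.3 n 1 pos [0.5416 0.0495 0.0987] w 0.0117 j7 -26.7 t 5.4333
```

View pics/w4.png

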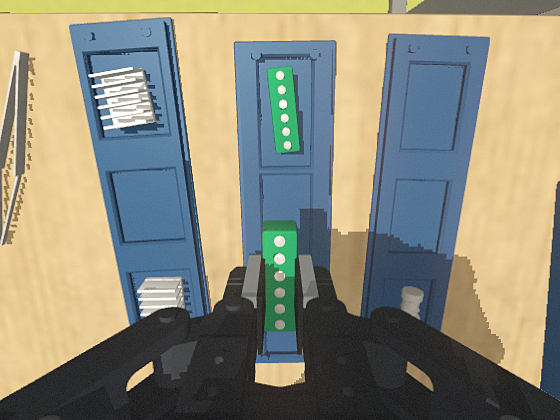

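View pics/s4.png

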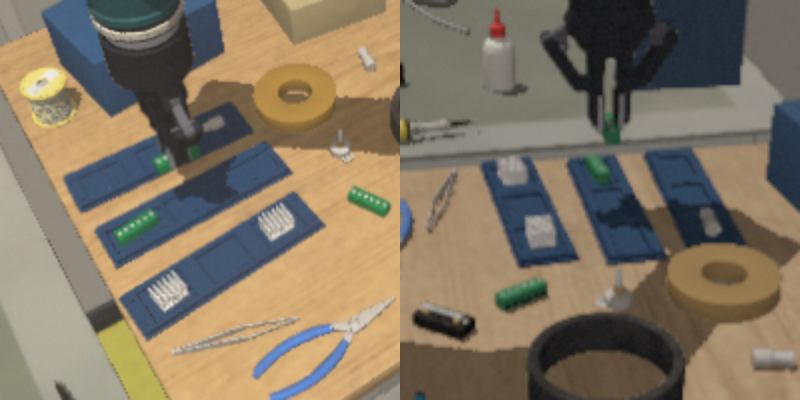

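Wrist: the block is held straight over the terminal tray. The heat-sink empty pocket is about (147,205), and the coax empty pockets are about (418,215) and (432,105). Next I locate the pockets from these corners.

```bash
python3 -c "
from m import *
np.set_printoptions(precision=3,suppress=True)
p=viewer.camera_params('wrist')
for n,c in dict(term67=[[259,58],[313,57],[312,167],[261,167]],term_end=[[234,41],[335,41]],heat0=[[107,171],[180,168],[187,240],[120,242]],bnc0=[[396,178],[449,180],[440,253],[389,252]],bnc67=[[407,60],[463,62],[452,150],[401,150]]).items():
    q=onplane(p,c,.008)[:,:2];print(n,q.mean(0),q.tolist() if len(c)==2 else np.linalg.norm(np.diff(q,axis=0),axis=1), 'ax',np.degrees(np.arctan2(*(q[1]-q[-1])[::-1])))
# held block top face centre at pixel
print(onplane(p,[[263,221],[297,221],[280,330]],.0989))
"
```

```text
term67 [0.546 0.112] [0.03  0.061 0.031] ax 64.57036981011198
term_end [0.544 0.151] [[0.5168882378078266, 0.1511801967900128], [0.5720602764495647, 0.15147635469724602]] ax 0.0
heat0 [0.461 0.057] [0.044 0.046 0.043] ax 48.93940502211901
bnc0 [0.629 0.051] [0.032 0.048 0.033] ax 55.68678062246011
bnc67 [0.629 0.117] [0.031 0.049 0.03 ] ax 58.62965578951662
[[0.536 0.078 0.099]
 [0.548 0.078 0.099]
 [0.542 0.032 0.099]]
```

>>> jog_arm(
  steps=[
    [[-0.008,0.004,0.035],[0,0,0],0.0],
    [[-0.008,0.004,0.06],[0,0,0],0.0],
    [[-0.008,0.004,0.07],[0,0,0],0.0],
    [[-0.008,0.004,0.07],[0,0,0],0.0],
    [[-0.008,0.004,0.071],[0,0,0],0.0],
    [[-0.008,0.004,0.071],[0,0,0],0.03],
    [[-0.008,0.004,0.071],[0,0,0],0.03],
    [[-0.008,0.004,0.071],[0,0,0],0.03],
    [[-0.008,0.004,0.04],[0,0,0],0.04],
    [[-0.008,0.004,0.0],[0,0,0],0.045],
    [[-0.008,0.004,0.0],[0,0,0],0.045],
  ],
)

```text
t: 6.35
eef_pos: [0.5494, 0.0395, 0.1036]
orientation: [[-0.0, 1.0, 0.011], [1.0, 0.0, 0.001], [0.001, 0.011, -1.0]]
force: [1.0, 1.1, 1.0]
width: 0.045
grip_force: 0.0
```

```bash
python3 -c "
from m import *
im,p=look('wrist',['block_a_center']);save('w5.png',im)"; python3 go.py .433 -.106 .1 27 .433 -.106 .15 27
```

```text
wrist block_a_center 0.95 1782 rgb [ 78 161 112] px [272. 223.] iou 0.94 yaw 0 [0.5449 0.0341]
shift [-0.1444 -0.1135 -0.0012] rz 63.0 a0 90.0 n 9 pos [0.5466 0.0384 0.0993] w 0.0448 j7 -25.9 t 6.45
shift [-0.1444 -0.1133 -0.0512] rz 63.0 a0 90.0 n 9 pos [0.5466 0.0384 0.0993] w 0.0448 j7 -25.9 t 6.45
```

View pics/w5.png

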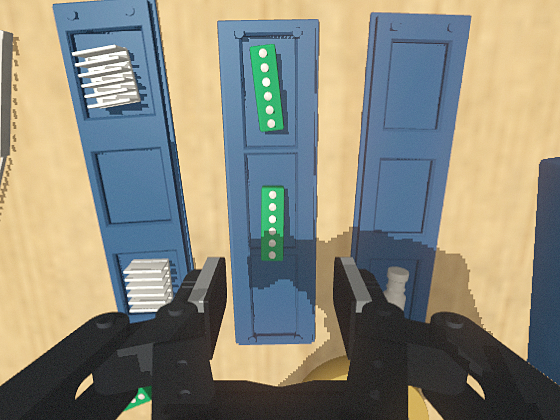

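```bash
python3 -c "
from m import *
p=viewer.camera_params('wrist');im=cv2.imread('pics/w5.png')
print(onplane(p,[[240,40],[298,38],[298,146],[245,147]],.008)[:,:2].mean(0),onplane(p,[[219,21],[318,19],[322,340],[235,345]],.008)[:,:2])
# block top face ends
print(onplane(p,[[262,187],[283,186],[262,261],[282,261]],.018)[:,:2])
c=im[120:360,200:350].astype(float)**.7; c=c/c.max()*255
save('w5c.png',cv2.resize(c.astype(np.uint8)[:,:,::-1],None,fx=2.5,fy=2.5,interpolation=cv2.INTER_CUBIC))
"
```

```text
[0.5423 0.1119] [[ 0.5149  0.1501]
 [ 0.5683  0.1511]
 [ 0.5769 -0.051 ]
 [ 0.5164 -0.0548]]
[[0.5373 0.0605]
 [0.5495 0.061 ]
 [0.5366 0.0136]
 [0.5489 0.0135]]
```

View pics/w5c.png

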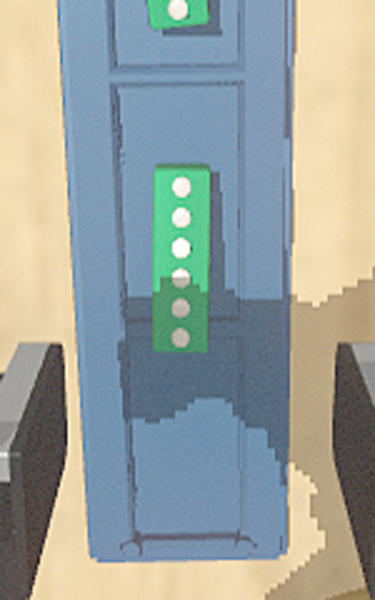

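The crop shows the block lying over the divider at crop row ~320, its lower end at row 350, so it sits about 8–9 mm too far toward −y. I will regrip it and shift it.

>>> jog_arm(
  steps=[
    [[-0.001,-0.003,0.04],[0,0,0],0.035],
    [[-0.001,-0.003,0.065],[0,0,0],0.03],
    [[-0.001,-0.003,0.071],[0,0,0],0.03],
    [[-0.001,-0.003,0.071],[0,0,0],0.03],
    [[-0.001,-0.003,0.071],[0,0,0],0.0],
    [[-0.001,-0.003,0.071],[0,0,0],0.0],
    [[-0.001,-0.003,0.071],[0,0,0],0.0],
    [[-0.001,-0.003,0.071],[0,0,0],0.0],
    [[-0.001,-0.003,0.055],[0,0,0],0.0],
    [[0.005,-0.002,0.055],[0,0,0],0.0],
    [[0.009,-0.002,0.055],[0,0,0],0.0],
    [[0.009,-0.002,0.055],[0,0,0],0.0],
  ],
)

```text
t: 7.45
eef_pos: [0.5435, 0.049, 0.0425]
orientation: [[-0.001, 1.0, 0.001], [1.0, 0.001, 0.001], [0.001, 0.001, -1.0]]
force: [0.2, -0.1, -0.6]
width: 0.0115
grip_force: 61.3
```

```bash
python3 -c "
from m import *
im=viewer.snapshot('wrist');save('w6.png',im);p=viewer.camera_params('wrist');
im2=viewer.snapshot('side')
save('w6c.png',np.hstack([cv2.resize(im[0:400,120:440],(400,500)),cv2.resize(im2[110:210,250:330],(400,500),interpolation=cv2.INTER_CUBIC)]))
print(readout.observe())"
```

```text
{'t': 7.55, 'joint_pos': array([ 10.791 ,  36.7045, -24.5628, 112.2776,  24.8552,  36.2308,
       -29.7862]), 'qd': array([ 0.2527,  0.1998,  0.433 ,  0.1359, -0.0281,  0.1838,  0.091 ]), 'joint_torque': array([ -0.2475, -50.6115,  -6.6678, -15.5672,  -0.0083,  -0.0288,
        -0.0124]), 'eef_pos': array([0.5429, 0.0479, 0.0419]), 'orientation': array([[-0.0008,  1.    , -0.0006],
       [ 1.    ,  0.0008, -0.0001],
       [-0.0001, -0.0006, -1.    ]]), 'force': array([-0.4256,  0.1362,  0.3932]), 'torque': array([0.0033, 0.0079, 0.0114]), 'grip_force': 61.305692195892334, 'width': 0.011527444722227121}
```

View pics/w6c.png

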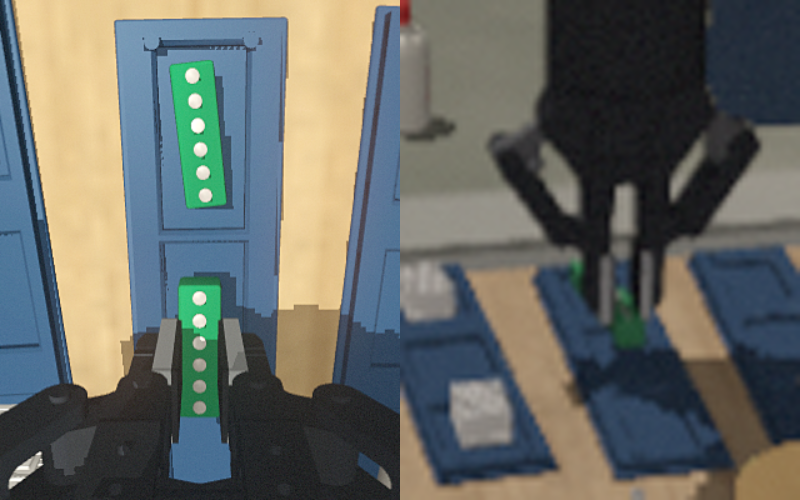

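Both views show the block held level and lined up with the middle pocket.

>>> jog_arm(
  steps=[
    [[0,0.001,0.01],[0,0,0],0.0],
    [[0,0.001,0.016],[0,0,0],0.0],
    [[0,0.001,0.016],[0,0,0],0.0],
    [[0,0.001,0.016],[0,0,0],0.0],
    [[0,0.001,0.016],[0,0,0],0.03],
    [[0,0.001,0.016],[0,0,0],0.03],
    [[0,0.001,0.016],[0,0,0],0.03],
    [[0,0.001,-0.02],[0,0,0],0.04],
    [[0,0.001,-0.06],[0,0,0],0.045],
    [[0,0.001,-0.06],[0,0,0],0.045],
  ],
)

```text
t: 8.38
eef_pos: [0.548, 0.0487, 0.1079]
orientation: [[-0.0, 1.0, 0.009], [1.0, 0.0, 0.001], [0.001, 0.009, -1.0]]
force: [2.7, 0.7, -0.1]
width: 0.0451
grip_force: 0.0
```

```bash
python3 -c "
from m import *
im,p=look('wrist',['block_a_center']);save('w7.png',im)
c=im[120:360,200:350].astype(float)**.7; c=c/c.max()*255
save('w7c.png',cv2.resize(c.astype(np.uint8),None,fx=2.5,fy=2.5,interpolation=cv2.INTER_CUBIC))"; python3 go.py .433 -.106 .1 27 .433 -.106 .15 27
```

```text
wrist block_a_center 0.57 1649 rgb [ 80 161 111] px [272. 220.] iou 0.95 yaw 0 [0.5434 0.0443]
wrist block_a_center 0.36 501 rgb [ 84 179 123] px [138. 404.] iou 0.58 yaw -30 [ 0.436  -0.1105]
shift [-0.1535 -0.1121  0.0032] rz 63.0 a0 90.0 n 9 pos [0.5452 0.0474 0.1035] w 0.0448 j7 -26.7 t 8.4833
shift [-0.1535 -0.112  -0.0468] rz 63.0 a0 90.0 n 9 pos [0.5452 0.0474 0.1035] w 0.0448 j7 -26.7 t 8.4833
```

View pics/w7c.png

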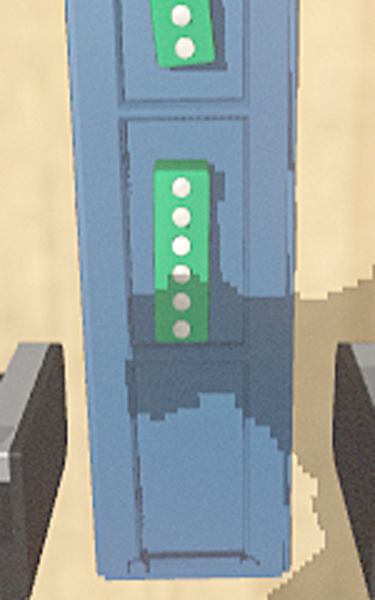

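Block A now lies within the middle pocket (crop rows 160–342, pocket 120–345). Next is block B.

>>> jog_arm(
  steps=[
    [[-0.154,-0.112,0.0],[0,0,63],0.045],
    [[-0.154,-0.112,0.0],[0,0,63],0.045],
    [[-0.154,-0.112,0.0],[0,0,63],0.045],
    [[-0.154,-0.112,0.0],[0,0,63],0.045],
    [[-0.154,-0.112,0.0],[0,0,63],0.045],
    [[-0.154,-0.112,0.0],[0,0,63],0.045],
    [[-0.154,-0.112,0.0],[0,0,63],0.045],
    [[-0.154,-0.112,0.0],[0,0,63],0.045],
    [[-0.154,-0.112,0.0],[0,0,63],0.045],
    [[-0.154,-0.112,0.0],[0,0,63],0.045],
    [[-0.154,-0.112,0.0],[0,0,63],0.045],
  ],
)

```text
t: 9.4
eef_pos: [0.4313, -0.1063, 0.1013]
orientation: [[0.89, 0.457, -0.002], [0.457, -0.89, 0.0], [-0.002, -0.001, -1.0]]
force: [0.5, 0.4, 0.0]
width: 0.0446
grip_force: 0.0
```

```bash
python3 -c "
from m import *
im,p=look('wrist',['block_a_center']);save('w8.png',im)"; python3 go.py .433 -.107 .023 27
```

```text
shift [0.0009 0.0013 0.0786] rz 0.1 a0 27.1 n 2 pos [ 0.4317 -0.1063  0.1016] w 0.0449 j7 -61.4 t 9.5
```

```bash
cat >> m.py <<'E'
def seg(w,p,n,kind,near=(280,213)):
    """colour segmentation, fit of component nearest to pixel"""
    w=w.astype(int)
    g=((w[:,:,1]>w[:,:,0]+12)&(w[:,:,1]>w[:,:,2]+8)) if kind=="green" else (w.max(2)-w.min(2)<30)&(w.max(2)>95)
    m=cv2.morphologyEx(g.astype(np.uint8),cv2.MORPH_CLOSE,np.ones((5,5)))
    k,l,st,ce=cv2.connectedComponentsWithStats(m)
    ids=[i for i in range(1,k) if st[i,4]>300]
    i=min(ids,key=lambda i:np.hypot(*(ce[i]-near)))
    print(n,"px",ce[i].round(),"area",st[i,4],fit(p,l==i,D[n]))
E
python3 -c "
from m import *
w=cv2.imread('pics/w8.png')[:,:,::-1];seg(w,viewer.camera_params('wrist'),'block_a_center','green')"
```

```text
block_a_center px [277. 211.] area 1472 (np.float64(0.8071443391659174), -66, array([ 0.4345, -0.1032]))
```

View pics/w8.png

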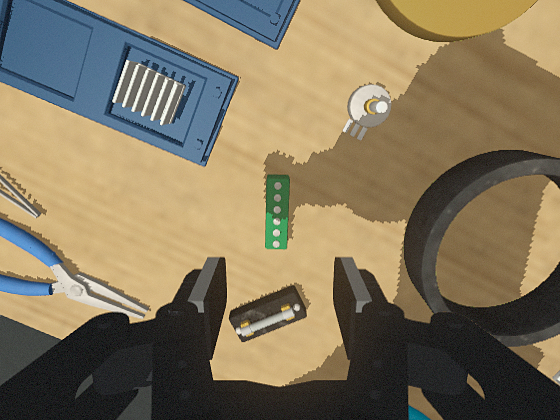

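Block B is at (277,211), aligned between the fingers; the fuse holder at (268,312) is clear of them.

>>> jog_arm(
  steps=[
    [[0.0,0,0.04],[0,0,0],0.045],
    [[0.0,0,0.07],[0,0,0],0.045],
    [[0.0,0,0.079],[0,0,0],0.045],
    [[0.0,0,0.079],[0,0,0],0.045],
    [[0.0,0,0.079],[0,0,0],0.0],
    [[0.0,0,0.079],[0,0,0],0.0],
    [[0.0,0,0.079],[0,0,0],0.0],
    [[0.0,0,0.079],[0,0,0],0.0],
    [[0.0,0,0.079],[0,0,0],0.0],
  ],
)

```text
t: 10.25
eef_pos: [0.4334, -0.1067, 0.0248]
orientation: [[0.891, 0.454, 0.003], [0.454, -0.891, -0.001], [0.002, 0.002, -1.0]]
force: [-0.5, 0.6, 7.2]
width: 0.011
grip_force: 59.1
```

```bash
python3 go.py .544 -.018 .1 90; python3 -c "
from m import *
print(readout.observe()['force'])"
```

```text
shift [ 0.139  -0.0287 -0.075 ] rz -63.0 a0 27.0 n 9 pos [ 0.4334 -0.1067  0.0248] w 0.011 j7 -65.3 t 10.25
[-0.4942  0.5614  7.2225]
```

>>> jog_arm(
  steps=[
    [[0,0,-0.04],[0,0,0],0.0],
    [[0,0,-0.07],[0,0,-3],0.0],
    [[0.139,-0.029,-0.07],[0,0,-63],0.0],
    [[0.139,-0.029,-0.07],[0,0,-63],0.0],
    [[0.139,-0.029,-0.07],[0,0,-63],0.0],
    [[0.139,-0.029,-0.07],[0,0,-63],0.0],
    [[0.139,-0.029,-0.07],[0,0,-63],0.0],
    [[0.139,-0.029,-0.07],[0,0,-63],0.0],
    [[0.139,-0.029,-0.07],[0,0,-63],0.0],
    [[0.139,-0.029,-0.07],[0,0,-63],0.0],
    [[0.139,-0.029,-0.07],[0,0,-63],0.0],
    [[0.139,-0.029,-0.07],[0,0,-63],0.0],
  ],
)

```text
t: 11.25
eef_pos: [0.5431, -0.0179, 0.0939]
orientation: [[-0.001, 1.0, 0.001], [1.0, 0.001, -0.0], [-0.0, 0.001, -1.0]]
force: [-0.5, -0.9, -0.4]
width: 0.0113
grip_force: 58.6
```

```bash
python3 -c "
from m import *
im=viewer.snapshot('wrist');save('w9.png',im)";python3 go.py .544 -.018 .029 90
```

```text
shift [-0.      0.0009  0.0649] rz -0.1 a0 89.9 n 2 pos [ 0.5431 -0.0179  0.0939] w 0.0108 j7 -21.2 t 11.3
```

View pics/w9.png

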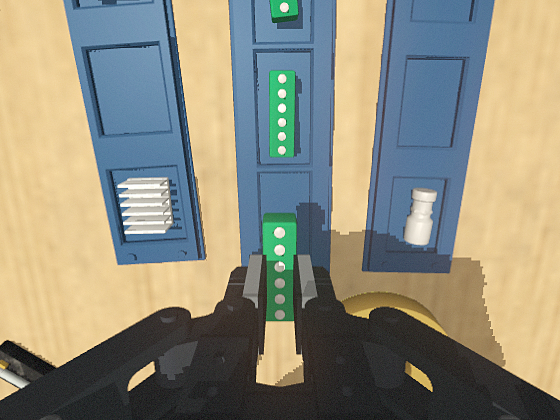

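Block A sits fully inside its pocket (rows 70–157 within 50–163), and block B is held above the lower pocket (172–…).

>>> jog_arm(
  steps=[
    [[0,0.001,0.035],[0,0,0],0.0],
    [[0,0.001,0.055],[0,0,0],0.0],
    [[0,0.001,0.065],[0,0,0],0.0],
    [[0,0.001,0.065],[0,0,0],0.0],
    [[0,0.001,0.065],[0,0,0],0.03],
    [[0,0.001,0.065],[0,0,0],0.03],
    [[0,0.001,0.065],[0,0,0],0.03],
    [[0,0.001,0.03],[0,0,0],0.04],
    [[0,0.001,0.0],[0,0,0],0.045],
    [[0,0.001,-0.02],[0,0,0],0.045],
    [[0,0.001,-0.02],[0,0,0],0.045],
  ],
)

```text
t: 12.22
eef_pos: [0.5472, -0.0173, 0.1185]
orientation: [[0.0, 1.0, 0.009], [1.0, -0.0, -0.001], [-0.001, 0.009, -1.0]]
force: [0.6, -0.2, 0.1]
width: 0.0449
grip_force: 0.0
```

```bash
python3 -c "
from m import *
im,p=look('wrist',['block_a_center']);save('w10.png',im)
seg(im,p,'block_a_center','green')"; python3 go.py .615 -.237 .13 40 
```

```text
wrist block_a_center 0.6 1779 rgb [ 79 179 122] px [273. 113.] iou 0.95 yaw 0 [0.5433 0.0443]
block_a_center px [273. 207.] area 1337 (np.float64(0.8396616171552232), 0, array([ 0.5426, -0.0164]))
shift [-0.2191  0.0705 -0.0149] rz 50.0 a0 90.0 n 7 pos [ 0.5447 -0.0179  0.1148] w 0.0449 j7 -20.2 t 12.3167
```

>>> jog_arm(
  steps=[
    [[-0.219,0.07,-0.01],[0,0,96],0.045],
    [[-0.219,0.07,-0.01],[0,0,96],0.045],
    [[-0.219,0.07,-0.01],[0,0,96],0.045],
    [[-0.219,0.07,-0.01],[0,0,96],0.045],
    [[-0.219,0.07,-0.01],[0,0,96],0.045],
    [[-0.219,0.07,-0.01],[0,0,96],0.045],
    [[-0.219,0.07,-0.01],[0,0,96],0.045],
    [[-0.219,0.07,-0.01],[0,0,96],0.045],
    [[-0.219,0.07,-0.01],[0,0,96],0.045],
    [[-0.219,0.07,-0.01],[0,0,96],0.045],
    [[-0.219,0.07,-0.01],[0,0,96],0.045],
    [[-0.219,0.07,-0.01],[0,0,96],0.045],
  ],
)

```text
t: 13.32
eef_pos: [0.613, -0.2364, 0.1217]
orientation: [[0.998, 0.064, -0.002], [0.064, -0.998, 0.0], [-0.002, -0.001, -1.0]]
force: [0.5, -0.3, -0.1]
width: 0.0452
grip_force: 0.0
```

```bash
python3 go.py .615 -.237 .1 -6; python3 -c "
from m import *
im,p=look('wrist',['adapter_a_center']);save('w11.png',im)
seg(im,p,'adapter_a_center','s')"; python3 go.py .615 -.237 .0225 -6 
```

```text
shift [0.002  0.0007 0.0217] rz 9.7 a0 3.7 n 2 pos [ 0.613  -0.2364  0.1217] w 0.0452 j7 -72.4 t 13.3167
wrist adapter_a_center 0.65 38 rgb [104  99  90] px [425. 319.] iou 0.08 yaw -54 [ 0.5318 -0.351 ]
wrist adapter_a_center 0.42 170 rgb [16 63 37] px [  4. 280.] iou 0.41 yaw 36 [ 0.5411 -0.0312]
adapter_a_center px [271. 201.] area 934 (np.float64(0.7839243498817967), 78, array([ 0.6179, -0.2301]))
shift [0.0021 0.0009 0.0995] rz 10.0 a0 4.0 n 3 pos [ 0.6131 -0.2363  0.122 ] w 0.0449 j7 -72.1 t 13.4167
```

View pics/w11.png

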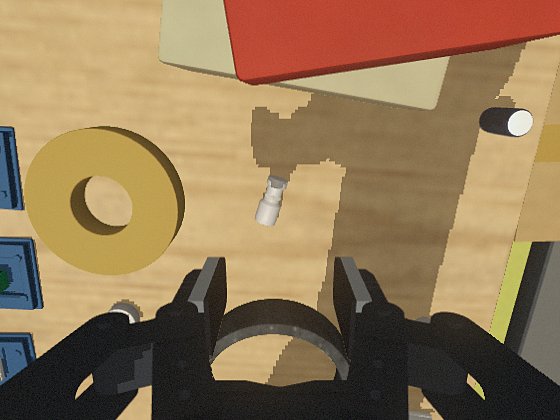

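The adapter is at (271,201), its axis leaning about 18° clockwise from image up.

>>> jog_arm(
  steps=[
    [[0.004,-0.006,0.035],[0,0,7],0.045],
    [[0.004,-0.006,0.065],[0,0,14],0.045],
    [[0.004,-0.006,0.095],[0,0,17],0.045],
    [[0.004,-0.006,0.1035],[0,0,17],0.045],
    [[0.004,-0.006,0.1035],[0,0,17],0.045],
    [[0.004,-0.006,0.1035],[0,0,17],0.0],
    [[0.004,-0.006,0.1035],[0,0,17],0.0],
    [[0.004,-0.006,0.1035],[0,0,17],0.0],
    [[0.004,-0.006,0.1035],[0,0,17],0.0],
    [[0.004,-0.006,0.1035],[0,0,17],0.0],
  ],
)

```text
t: 14.25
eef_pos: [0.6189, -0.231, 0.0221]
orientation: [[0.975, -0.224, 0.004], [-0.224, -0.975, -0.001], [0.004, 0.0, -1.0]]
force: [-1.2, 0.5, 7.1]
width: 0.0131
grip_force: 60.7
```

```bash
python3 go.py .628 .118 .1 90 .628 .118 .1 -90; python3 -c "
from m import *
print(readout.observe()['force'])"
```

```text
shift [-0.069  -0.3422 -0.0783] rz -102.9 a0 -12.9 n 15 pos [ 0.6189 -0.231   0.0221] w 0.0131 j7 -87.5 t 14.25
shift [-0.069  -0.3422 -0.0783] rz 77.1 a0 -12.9 n 11 pos [ 0.6189 -0.231   0.0221] w 0.0131 j7 -87.5 t 14.25
[-1.2027  0.5019  7.1122]
```

>>> jog_arm(
  steps=[
    [[0,0,-0.04],[0,0,-5],0.0],
    [[0,0,-0.08],[0,0,-12],0.0],
    [[-0.069,-0.342,-0.08],[0,0,-103],0.0],
    [[-0.069,-0.342,-0.08],[0,0,-103],0.0],
    [[-0.069,-0.342,-0.08],[0,0,-103],0.0],
    [[-0.069,-0.342,-0.08],[0,0,-103],0.0],
    [[-0.069,-0.342,-0.08],[0,0,-103],0.0],
    [[-0.069,-0.342,-0.08],[0,0,-103],0.0],
    [[-0.069,-0.342,-0.08],[0,0,-103],0.0],
    [[-0.069,-0.342,-0.08],[0,0,-103],0.0],
    [[-0.069,-0.342,-0.08],[0,0,-103],0.0],
    [[-0.069,-0.342,-0.08],[0,0,-103],0.0],
  ],
)

```text
t: 15.25
eef_pos: [0.6262, 0.1262, 0.1011]
orientation: [[0.316, 0.949, 0.002], [0.949, -0.316, 0.004], [0.004, 0.0, -1.0]]
force: [-0.2, -0.1, 1.0]
width: 0.0126
grip_force: 59.9
```

```bash
python3 go.py .628 .118 .1 90
```

```text
shift [-0.0072  0.0043  0.001 ] rz -18.4 a0 71.6 n 3 pos [0.6262 0.1262 0.1011] w 0.0126 j7 -48.6 t 15.25
```

>>> jog_arm(
  steps=[
    [[0,0,0],[0,0,-7],0.0],
    [[0,0,0],[0,0,-14],0.0],
    [[0,0,0],[0,0,-18],0.0],
    [[0,0,0],[0,0,-18],0.0],
    [[0,0,0],[0,0,-18],0.0],
  ],
)

```text
t: 15.67
eef_pos: [0.627, 0.1181, 0.1001]
orientation: [[0.026, 1.0, 0.001], [1.0, -0.026, -0.0], [-0.0, 0.001, -1.0]]
force: [0.3, -0.1, -0.5]
width: 0.0131
grip_force: 59.9
```

```bash
python3 -c "
from m import *
im=viewer.snapshot('wrist');save('w12.png',im)"; python3 go.py .628 .118 .0265 90
```

```text
shift [-0.0001  0.001   0.0736] rz -1.5 a0 88.5 n 2 pos [0.627  0.1181 0.1001] w 0.0129 j7 -33.6 t 15.7167
```

View pics/w12.png

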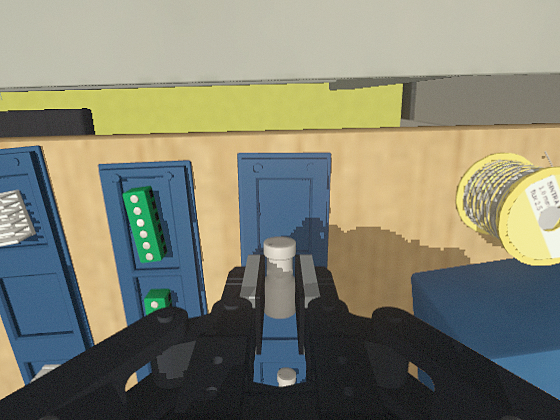

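The adapter is held in line with the upper pocket; the pocket's far edge is at row ~178, tray end at row 154, and the blue box at right (412+) is clear.

```bash
python3 -c "
from m import *
p=viewer.camera_params('wrist');print(onplane(p,[[238,154],[330,153]],.008)[:,:2],onplane(p,[[256,180],[313,178]],.008)[:,:2])
print(onplane(p,[[264,243],[297,243],[264,318],[295,318]],.096)[:,:2])"
```

```text
[[0.6038 0.1585]
 [0.6586 0.1577]] [[0.6138 0.1424]
 [0.6485 0.1427]]
[[0.622  0.1367]
 [0.6347 0.1363]
 [0.6207 0.1037]
 [0.6334 0.1033]]
```

>>> jog_arm(
  steps=[
    [[-0.001,0.003,0.035],[0,0,0],0.0],
    [[-0.001,0.003,0.06],[0,0,0],0.0],
    [[-0.001,0.003,0.0735],[0,0,0],0.0],
    [[-0.001,0.003,0.0735],[0,0,0],0.0],
    [[-0.001,0.003,0.0735],[0,0,0],0.03],
    [[-0.001,0.003,0.0735],[0,0,0],0.03],
    [[-0.001,0.003,0.0735],[0,0,0],0.03],
    [[-0.001,0.003,0.04],[0,0,0],0.04],
    [[-0.001,0.003,0.0],[0,0,0],0.045],
    [[-0.001,0.003,-0.02],[0,0,0],0.045],
    [[-0.001,0.003,-0.02],[0,0,0],0.045],
  ],
)

```text
t: 16.63
eef_pos: [0.6333, 0.1187, 0.1262]
orientation: [[0.023, 1.0, 0.01], [1.0, -0.023, 0.002], [0.002, 0.01, -1.0]]
force: [1.3, 0.7, 0.2]
width: 0.0448
grip_force: 0.0
```

```bash
python3 -c "
from m import *
im,p=look('wrist',['adapter_a_center','bnc_adapter_tray']);save('w13.png',im)
seg(im,p,'adapter_a_center','s')"; python3 go.py .513 -.361 .12 30 
```

```text
wrist bnc_adapter_tray 0.95 17330 rgb [ 75 100 125] px [273. 264.] iou 0.82 yaw -90 [0.6278 0.0645]
adapter_a_center px [272. 212.] area 936 (np.float64(0.8124455574912892), -3, array([0.6279, 0.1145]))
shift [-4.806e-01 -1.054e-01  1.000e-04] rz 58.7 a0 88.7 n 12 pos [0.6297 0.117  0.1199] w 0.0451 j7 -32.7 t 16.7833
```

>>> jog_arm(
  steps=[
    [[-0.48,-0.105,0.0],[0,0,59],0.045],
    [[-0.48,-0.105,0.0],[0,0,59],0.045],
    [[-0.48,-0.105,0.0],[0,0,59],0.045],
    [[-0.48,-0.105,0.0],[0,0,59],0.045],
    [[-0.48,-0.105,0.0],[0,0,59],0.045],
    [[-0.48,-0.105,0.0],[0,0,59],0.045],
    [[-0.48,-0.105,0.0],[0,0,59],0.045],
    [[-0.48,-0.105,0.0],[0,0,59],0.045],
    [[-0.48,-0.105,0.0],[0,0,59],0.045],
    [[-0.48,-0.105,0.0],[0,0,59],0.045],
    [[-0.48,-0.105,0.0],[0,0,59],0.045],
    [[-0.48,-0.105,0.0],[0,0,59],0.045],
  ],
)

```text
t: 17.78
eef_pos: [0.5111, -0.3634, 0.1181]
orientation: [[0.87, 0.493, -0.003], [0.493, -0.87, 0.0], [-0.003, -0.002, -1.0]]
force: [0.6, -0.0, 0.2]
width: 0.0451
grip_force: 0.0
```

>>> jog_arm(
  steps=[
    [[0,0,0],[0,0,0],0.045],
    [[0,0,0],[0,0,0],0.045],
    [[0,0,0],[0,0,0],0.045],
  ],
)

```text
t: 18.03
eef_pos: [0.5132, -0.359, 0.1184]
orientation: [[0.869, 0.495, -0.002], [0.495, -0.869, 0.002], [-0.001, -0.003, -1.0]]
force: [0.1, 0.4, 0.1]
width: 0.045
grip_force: 0.0
```

```bash
python3 -c "
from m import *
im,p=look('wrist',['adapter_a_center','loose_heat_sink_center']);save('w14.png',im)
seg(im,p,'adapter_a_center','s')"; python3 go.py .513 -.361 .0185 30 
```

```text
wrist adapter_a_center 0.68 974 rgb [167 160 146] px [280. 207.] iou 0.81 yaw -63 [ 0.5158 -0.3577]
wrist loose_heat_sink_center 0.57 832 rgb [137 134 124] px [232. 313.] iou 0.47 yaw -69 [ 0.4281 -0.3679]
adapter_a_center px [280. 207.] area 961 (np.float64(0.7957112371831573), -60, array([ 0.5159, -0.358 ]))
shift [-0.0027  0.0022  0.1007] rz -0.2 a0 29.8 n 3 pos [ 0.5143 -0.3579  0.1193] w 0.0452 j7 -36.6 t 18.1833
```

>>> jog_arm(
  steps=[
    [[0.001,0,0.04],[0,0,0],0.045],
    [[0.001,0,0.075],[0,0,0],0.045],
    [[0.001,0,0.095],[0,0,0],0.045],
    [[0.001,0,0.1005],[0,0,0],0.045],
    [[0.001,0,0.1005],[0,0,0],0.045],
    [[0.001,0,0.1005],[0,0,0],0.0],
    [[0.001,0,0.1005],[0,0,0],0.0],
    [[0.001,0,0.1005],[0,0,0],0.0],
    [[0.001,0,0.1005],[0,0,0],0.0],
    [[0.001,0,0.1005],[0,0,0],0.0],
  ],
)

```text
t: 19.02
eef_pos: [0.5161, -0.3602, 0.0215]
orientation: [[0.869, 0.495, 0.003], [0.495, -0.869, -0.002], [0.002, 0.003, -1.0]]
force: [-0.4, 1.1, 5.9]
width: 0.0129
grip_force: 60.8
```

```bash
python3 go.py .629 .053 .1 89
```

```text
shift [ 0.3028 -0.3028 -0.0789] rz -59.3 a0 29.7 n 11 pos [ 0.5161 -0.3602  0.0215] w 0.0129 j7 -38.6 t 19.0167
```

>>> jog_arm(
  steps=[
    [[0,0,-0.04],[0,0,-5],0.0],
    [[0.02,-0.02,-0.078],[0,0,-12],0.0],
    [[0.303,-0.303,-0.08],[0,0,-59],0.0],
    [[0.303,-0.303,-0.08],[0,0,-59],0.0],
    [[0.303,-0.303,-0.08],[0,0,-59],0.0],
    [[0.303,-0.303,-0.08],[0,0,-59],0.0],
    [[0.303,-0.303,-0.08],[0,0,-59],0.0],
    [[0.303,-0.303,-0.08],[0,0,-59],0.0],
    [[0.303,-0.303,-0.08],[0,0,-59],0.0],
    [[0.303,-0.303,-0.08],[0,0,-59],0.0],
    [[0.303,-0.303,-0.08],[0,0,-59],0.0],
    [[0.303,-0.303,-0.08],[0,0,-59],0.0],
  ],
)

```text
t: 20.02
eef_pos: [0.6286, 0.0585, 0.1005]
orientation: [[0.02, 1.0, 0.002], [1.0, -0.02, 0.002], [0.002, 0.002, -1.0]]
force: [1.0, 0.4, -0.9]
width: 0.0132
grip_force: 60.0
```

>>> jog_arm(
  steps=[
    [[0,0,0],[0,0,0],0.0],
    [[0,0,0],[0,0,0],0.0],
    [[0,0,0],[0,0,0],0.0],
    [[0,0,0],[0,0,0],0.0],
  ],
)

```text
t: 20.35
eef_pos: [0.6278, 0.0514, 0.0993]
orientation: [[0.026, 1.0, -0.0], [1.0, -0.026, -0.002], [-0.002, -0.0, -1.0]]
force: [0.3, -0.2, 0.1]
width: 0.0128
grip_force: 60.0
```

```bash
python3 go.py .630 .053 .0265 89; python3 -c "
from m import *
im=viewer.snapshot('wrist');save('w15.png',im);p=viewer.camera_params('wrist')
w=im.astype(int);m=((w.max(2)-w.min(2)<30)&(w.max(2)>95)).astype(np.uint8);m[:,:262]=0;m[:,300:]=0
k,l,st,ce=cv2.connectedComponentsWithStats(m);print([ (x.tolist(),c.round().tolist()) for x,c in zip(st[1:],ce[1:]) if x[4]>80])
"
```

```text
shift [0.0018 0.0022 0.0728] rz -0.5 a0 88.5 n 2 pos [0.6278 0.0514 0.0993] w 0.0128 j7 -27.8 t 20.35
[([266, 81, 27, 61, 1382], [279.0, 112.0]), ([263, 234, 33, 105, 2844], [280.0, 283.0])]
```

>>> jog_arm(
  steps=[
    [[0,0.002,0.035],[0,0,0],0.0],
    [[0,0.002,0.06],[0,0,0],0.0],
    [[0,0.002,0.073],[0,0,0],0.0],
    [[0,0.002,0.073],[0,0,0],0.0],
    [[0,0.002,0.073],[0,0,0],0.03],
    [[0,0.002,0.073],[0,0,0],0.03],
    [[0,0.002,0.073],[0,0,0],0.03],
    [[0,0.002,0.04],[0,0,0],0.04],
    [[0,0.002,0.0],[0,0,0],0.05],
    [[0,0.002,-0.02],[0,0,0],0.055],
    [[0,0.002,-0.02],[0,0,0],0.055],
  ],
)

```text
t: 21.32
eef_pos: [0.6334, 0.0545, 0.1256]
orientation: [[0.023, 1.0, 0.01], [1.0, -0.023, 0.001], [0.001, 0.01, -1.0]]
force: [0.2, -0.9, 0.6]
width: 0.0547
grip_force: 0.0
```

```bash
python3 -c "
from m import *
im,p=look('wrist',['adapter_a_center']);save('w16.png',im)
seg(im,p,'adapter_a_center','s');seg(im,p,'adapter_a_center','s',(270,110))"; python3 go.py .422 -.365 .12 -5 
```

```text
wrist adapter_a_center 0.72 929 rgb [194 187 175] px [272. 212.] iou 0.81 yaw -3 [0.6282 0.0504]
wrist adapter_a_center 0.32 21816 rgb [ 90 115 142] px [270. 189.] iou 0.05 yaw 87 [0.6275 0.0668]
adapter_a_center px [272. 212.] area 995 (np.float64(0.799737876802097), -3, array([0.6283, 0.0503]))
adapter_a_center px [269. 116.] area 1084 (np.float64(0.8085167190625893), -3, array([0.6281, 0.1147]))
shift [-4.233e-01 -1.987e-01  4.000e-04] rz 93.6 a0 88.6 n 14 pos [0.6306 0.0535 0.1209] w 0.0551 j7 -27.1 t 21.4167
```

>>> jog_arm(
  steps=[
    [[-0.423,-0.199,0.0],[0,0,94],0.055],
    [[-0.423,-0.199,0.0],[0,0,94],0.055],
    [[-0.423,-0.199,0.0],[0,0,94],0.055],
    [[-0.423,-0.199,0.0],[0,0,94],0.055],
    [[-0.423,-0.199,0.0],[0,0,94],0.055],
    [[-0.423,-0.199,0.0],[0,0,94],0.055],
    [[-0.423,-0.199,0.0],[0,0,94],0.055],
    [[-0.423,-0.199,0.0],[0,0,94],0.055],
    [[-0.423,-0.199,0.0],[0,0,94],0.055],
    [[-0.423,-0.199,0.0],[0,0,94],0.055],
    [[-0.423,-0.199,0.0],[0,0,94],0.055],
    [[-0.423,-0.199,0.0],[0,0,94],0.055],
  ],
)

```text
t: 22.42
eef_pos: [0.4152, -0.3718, 0.1182]
orientation: [[1.0, 0.031, -0.004], [0.031, -1.0, -0.003], [-0.004, 0.003, -1.0]]
force: [-0.3, 0.2, 0.1]
width: 0.0549
grip_force: 0.0
```

```bash
python3 go.py .422 -.365 .12 -5
```

```text
shift [ 0.007  -0.0066 -0.0019] rz 6.8 a0 1.8 n 1 pos [ 0.4152 -0.3718  0.1182] w 0.0549 j7 -54.4 t 22.4167
```

>>> jog_arm(
  steps=[
    [[0,0,0],[0,0,6],0.055],
    [[0,0,0],[0,0,6],0.055],
    [[0,0,0],[0,0,6],0.055],
    [[0,0,0],[0,0,6],0.055],
  ],
)

```text
t: 22.75
eef_pos: [0.4213, -0.3635, 0.1187]
orientation: [[0.999, -0.053, -0.001], [-0.053, -0.999, 0.001], [-0.001, -0.001, -1.0]]
force: [-0.3, 0.7, -0.1]
width: 0.0552
grip_force: 0.0
```

```bash
python3 -c "
from m import *
im,p=look('wrist',['loose_heat_sink_center']);save('w17.png',im)
print(finder.pinpoint('wrist','loose_heat_sink_center')[:2])
try: seg(im,p,'loose_heat_sink_center','s')
except Exception as e: print(e)"; python3 go.py .422 -.365 .021 -5
```

```text
wrist loose_heat_sink_center 0.74 1764 rgb [138 134 124] px [278. 208.] iou 0.93 yaw 81 [ 0.4232 -0.3627]
[{'location': [0.4185, -0.3627, 0.0081], 'conf': 0.59}]
loose_heat_sink_center px [278. 207.] area 1789 (np.float64(0.9463498691056103), 84, array([ 0.4237, -0.3627]))
shift [0.0006 0.0012 0.0981] rz 1.9 a0 -3.1 n 3 pos [ 0.4215 -0.3638  0.1191] w 0.0549 j7 -59.3 t 22.9
```

>>> jog_arm(
  steps=[
    [[0.001,-0.001,0.04],[0,0,3],0.055],
    [[0.001,-0.001,0.075],[0,0,3],0.055],
    [[0.001,-0.001,0.093],[0,0,3],0.055],
    [[0.001,-0.001,0.0985],[0,0,3],0.055],
    [[0.001,-0.001,0.0985],[0,0,3],0.055],
    [[0.001,-0.001,0.0985],[0,0,3],0.01],
    [[0.001,-0.001,0.0985],[0,0,3],0.01],
    [[0.001,-0.001,0.0985],[0,0,3],0.01],
    [[0.001,-0.001,0.0985],[0,0,3],0.01],
    [[0.001,-0.001,0.0985],[0,0,3],0.01],
  ],
)

```text
t: 23.73
eef_pos: [0.4233, -0.3645, 0.0227]
orientation: [[0.994, -0.109, 0.003], [-0.109, -0.994, -0.002], [0.003, 0.002, -1.0]]
force: [-0.5, 0.0, 6.9]
width: 0.022
grip_force: 59.6
```

```bash
python3 go.py .460 .058 .1 93
```

```text
shift [-0.0095 -0.4239 -0.0781] rz -99.3 a0 -6.3 n 14 pos [ 0.4233 -0.3645  0.0227] w 0.022 j7 -63.2 t 23.7333
```

>>> jog_arm(
  steps=[
    [[0,0,-0.04],[0,0,-5],0.01],
    [[0,-0.02,-0.08],[0,0,-12],0.01],
    [[-0.01,-0.424,-0.08],[0,0,-99],0.01],
    [[-0.01,-0.424,-0.08],[0,0,-99],0.01],
    [[-0.01,-0.424,-0.08],[0,0,-99],0.01],
    [[-0.01,-0.424,-0.08],[0,0,-99],0.01],
    [[-0.01,-0.424,-0.08],[0,0,-99],0.01],
    [[-0.01,-0.424,-0.08],[0,0,-99],0.01],
    [[-0.01,-0.424,-0.08],[0,0,-99],0.01],
    [[-0.01,-0.424,-0.08],[0,0,-99],0.01],
    [[-0.01,-0.424,-0.08],[0,0,-99],0.01],
    [[-0.01,-0.424,-0.08],[0,0,-99],0.01],
  ],
)

```text
t: 24.73
eef_pos: [0.459, 0.0625, 0.102]
orientation: [[0.21, 0.978, 0.003], [0.978, -0.21, 0.001], [0.001, 0.003, -1.0]]
force: [0.1, -0.2, -0.7]
width: 0.0221
grip_force: 59.0
```

```bash
python3 go.py .460 .058 .1 93
```

```text
shift [-0.0042  0.002   0.002 ] rz -15.1 a0 77.9 n 3 pos [0.459  0.0625 0.102 ] w 0.0221 j7 -43.1 t 24.7333
```

>>> jog_arm(
  steps=[
    [[0,0,0],[0,0,-7],0.01],
    [[0,0,0],[0,0,-14],0.01],
    [[0,0,0],[0,0,-14],0.01],
    [[0,0,0],[0,0,-14],0.01],
    [[0,0,0],[0,0,-14],0.01],
  ],
)

```text
t: 25.15
eef_pos: [0.4587, 0.0582, 0.1011]
orientation: [[-0.019, 1.0, 0.001], [1.0, 0.019, -0.0], [-0.0, 0.001, -1.0]]
force: [-0.4, -0.9, -0.3]
width: 0.0221
grip_force: 59.0
```

```bash
python3 go.py .460 .058 .027 93; python3 -c "
from m import *
im,p=look('wrist',['heat_sink_tray']);save('w18.png',im)
print([d for d in finder.pinpoint('wrist','heat_sink_tray')][:2])
w=im.astype(int);m=((w.max(2)-w.min(2)<30)&(w.max(2)>95)).astype(np.uint8)
k,l,st,ce=cv2.connectedComponentsWithStats(m);print([ (x.tolist(),c.round().tolist()) for x,c in zip(st[1:],ce[1:]) if x[4]>300])
# plate edges: dark blue mask bounding, rows profile at columns
b=((w[:,:,2]>w[:,:,0]+20)).astype(np.uint8);k,l,st,ce=cv2.connectedComponentsWithStats(b);print([ (x.tolist()) for x in st[1:] if x[4]>2000])
"
```

```text
shift [-0.0002  0.0012  0.0741] rz -1.9 a0 91.1 n 2 pos [0.4587 0.0582 0.1011] w 0.0221 j7 -31.5 t 25.15
wrist heat_sink_tray 0.92 22034 rgb [102 125 148] px [277. 157.] iou 0.65 yaw -87 [0.4566 0.0998]
wrist heat_sink_tray 0.73 1254 rgb [188 182 171] px [547. 234.] iou 0.50 yaw 54 [0.6423 0.0472]
[{'location': [0.4566, 0.0599, 0.0017], 'conf': 0.96}]
[([430, 0, 130, 34, 2685], [496.0, 17.0]), ([126, 62, 50, 190, 1068], [151.0, 152.0]), ([247, 81, 51, 61, 2368], [273.0, 111.0]), ([529, 205, 31, 56, 1246], [547.0, 234.0]), ([225, 235, 85, 104, 5969], [276.0, 283.0]), ([311, 255, 24, 54, 649], [322.0, 279.0]), ([61, 275, 35, 72, 1419], [81.0, 307.0]), ([507, 297, 36, 53, 1195], [524.0, 324.0])]
[[221, 33, 104, 226, 17022], [469, 53, 91, 315, 14695], [362, 58, 118, 265, 20507], [69, 151, 37, 132, 2136], [19, 152, 49, 133, 2372]]
```

>>> jog_arm(
  steps=[
    [[0,0,0.035],[0,0,-2],0.01],
    [[0,0,0.06],[0,0,-2],0.01],
    [[0,0,0.074],[0,0,-2],0.01],
    [[0,0,0.074],[0,0,-2],0.01],
    [[0,0,0.074],[0,0,-2],0.035],
    [[0,0,0.074],[0,0,-2],0.035],
    [[0,0,0.074],[0,0,-2],0.035],
    [[0,0,0.04],[0,0,-2],0.045],
    [[0,0,0.0],[0,0,-2],0.05],
    [[0,0,-0.03],[0,0,-2],0.05],
    [[0,0,-0.03],[0,0,-2],0.05],
    [[0,0,-0.03],[0,0,-2],0.05],
  ],
)

```text
t: 26.3
eef_pos: [0.46, 0.0586, 0.133]
orientation: [[-0.057, 0.998, 0.005], [0.998, 0.057, -0.001], [-0.001, 0.005, -1.0]]
force: [0.6, 0.1, -1.0]
width: 0.05
grip_force: 0.0
```

```bash
python3 -c "
from m import *
im,p=look('wrist',['loose_heat_sink_center','block_a_center']);save('w19.png',im)
seg(im,p,'loose_heat_sink_center','s',(278,225))
print([(d['conf'],d['location']) for n in ['loose_heat_sink_center','block_a_center'] for d in finder.pinpoint('wrist',n)])"; python3 go.py .545 .013 .2 90
```

```text
wrist loose_heat_sink_center 0.66 1641 rgb [188 186 177] px [275. 205.] iou 0.95 yaw 3 [0.4569 0.0573]
wrist block_a_center 0.87 1584 rgb [ 63 133  89] px [394. 227.] iou 0.91 yaw 0 [0.5435 0.0446]
loose_heat_sink_center px [276. 205.] area 1669 (np.float64(0.9686952074810052), 3, array([0.4571, 0.0574]))
[(0.95, [0.4565, 0.0587, 0.0103]), (0.93, [0.5437, 0.0478, 0.0077]), (0.47, [0.3663, -0.1293, 0.0113])]
shift [-0.0508  0.0843 -0.0704] rz 3.4 a0 93.4 n 3 pos [0.4578 0.0587 0.1298] w 0.0498 j7 -27.3 t 26.55
```

>>> jog_arm(
  steps=[
    [[-0.06,0.085,-0.04],[0,0,3],0.05],
    [[-0.06,0.085,-0.04],[0,0,3],0.05],
    [[-0.06,0.085,-0.04],[0,0,3],0.05],
    [[-0.06,0.085,-0.04],[0,0,3],0.05],
    [[-0.06,0.085,-0.04],[0,0,3],0.05],
    [[-0.06,0.085,-0.04],[0,0,3],0.05],
    [[-0.06,0.085,-0.04],[0,0,3],0.05],
  ],
)

```text
t: 27.13
eef_pos: [0.5453, 0.005, 0.1696]
orientation: [[-0.008, 1.0, -0.003], [1.0, 0.008, 0.0], [0.0, -0.003, -1.0]]
force: [-0.2, -0.4, -0.4]
width: 0.0501
grip_force: 0.0
```

```bash
python3 -c "
from m import *
for c in ['wrist','scene','side']:
    im,p=look(c,['block_a_center','adapter_a_center','loose_heat_sink_center','terminal_block_tray'] if c=='wrist' else []);save('f_%s.png'%c,im)
    for n in ['block_a_center','adapter_a_center','loose_heat_sink_center','terminal_block_tray','heat_sink_tray','bnc_adapter_tray','pot_center','fuse_holder_center']:
        print(c,n,[(round(d['conf'],2),np.round(d['location'],3).tolist()) for d in finder.pinpoint(c,n)])
w=cv2.imread('pics/f_wrist.png')[:,:,::-1];p=viewer.camera_params('wrist')
for q in proj(p,[[.544,-.02,.01],[.544,.046,.01]]): seg(w,p,'block_a_center','green',q)
# dark groove/edge profile across the pocket walls along y at x offset 10mm from block
g=cv2.cvtColor(w,cv2.COLOR_RGB2GRAY)
ys=np.arange(-.06,.09,.002);X=np.c_[np.full(len(ys),.556),ys,np.full(len(ys),.008)]
q=proj(p,X).round().astype(int)
print([(round(y,3),int(g[b,a]) if 0<=b<420 and 0<=a<560 else -1) for y,(a,b) in zip(ys,q)])
"
```

```text
wrist block_a_center 0.68 1141 rgb [ 77 168 114] px [279. 141.] iou 0.94 yaw 0 [0.5451 0.0443]
wrist adapter_a_center 0.83 793 rgb [195 189 178] px [391. 133.] iou 0.71 yaw -6 [0.6311 0.0513]
wrist adapter_a_center 0.51 770 rgb [186 177 159] px [244. 325.] iou 0.67 yaw 87 [ 0.5142 -0.121 ]
wrist adapter_a_center 0.47 455 rgb [80 75 64] px [ 66. 321.] iou 0.59 yaw -45 [ 0.353  -0.1183]
wrist adapter_a_center 0.28 17345 rgb [ 79 101 126] px [386. 129.] iou 0.04 yaw -81 [0.6266 0.0545]
wrist loose_heat_sink_center 0.84 1417 rgb [206 205 196] px [167. 123.] iou 0.88 yaw 3 [0.4593 0.0575]
wrist terminal_block_tray 0.63 16967 rgb [ 79 112 131] px [281. 120.] iou 0.77 yaw -90 [0.5463 0.0599]
wrist block_a_center [(0.89, [0.543, 0.047, 0.01])]
wrist adapter_a_center [(0.78, [0.63, 0.051, 0.012]), (0.24, [0.547, 0.047, 0.009])]
wrist loose_heat_sink_center []
wrist terminal_block_tray [(0.86, [0.547, 0.05, 0.003])]
wrist heat_sink_tray [(0.69, [0.461, 0.056, 0.002])]
wrist bnc_adapter_tray [(0.57, [0.626, 0.053, -0.002])]
wrist pot_center [(0.88, [0.516, -0.123, 0.02])]
wrist fuse_holder_cent
[... 2447 characters left out ...]
oat64(0.034), 75), (np.float64(0.036), 71), (np.float64(0.038), 69), (np.float64(0.04), 67), (np.float64(0.042), 69), (np.float64(0.044), 64), (np.float64(0.046), 67), (np.float64(0.048), 68), (np.float64(0.05), 64), (np.float64(0.052), 62), (np.float64(0.054), 67), (np.float64(0.056), 66), (np.float64(0.058), 66), (np.float64(0.06), 72), (np.float64(0.062), 75), (np.float64(0.064), 119), (np.float64(0.066), 113), (np.float64(0.068), 108), (np.float64(0.07), 112), (np.float64(0.072), 114), (np.float64(0.074), 113), (np.float64(0.076), 112), (np.float64(0.078), 75), (np.float64(0.08), 119), (np.float64(0.082), 103), (np.float64(0.084), 118), (np.float64(0.086), 114), (np.float64(0.088), 114)]
```

```bash
python3 -c "
from station import arm;print(arm.sign_off())"
```

```text
the job is handed in; nothing more can be done
None
```

I handed the job in at about 29 s. By the last camera fits, both terminal blocks, both coax adapters and the heat sink are released inside empty pockets of their own trays. Heights and tilts weren't measured directly, and block A needed one regrip to get off a divider. The potentiometer and fuse holder are where they were.

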